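# Refit the retaining plate and wing nut on a workshop vacuum's filter cartridge

### The job

A new filter cartridge stands on the upturned vacuum head: put the retaining plate over the centre stud so that it lies flat on the cartridge's soft end ring, then screw the wing nut onto the stud and spin it down until it is snug, squeezing the soft ring a little without crushing it. Let go of everything, and leave the other things on the bench where they are.

Things in the scene. Friction and masses are not known exactly. Their poses are not given: they have to be found in the camera images.
- head: Vacuum power head, upside down, fixed on the bench: red motor hood 196 mm across, 70 mm high; black lid flange 220 mm across, top at 85 mm, two latch lugs out to 122 mm from the axis; on it the white pleated cartridge, 120 mm across, and the grey centre stud. Origin: on the bench, on the stud's axis; z up. Yaw arbitrary.
- seat (a point): Centre of the top of the cartridge's black soft end ring (outer diameter 119 mm, inner 92 mm), on the stud's axis, 176 mm above the bench. The ring is springy: pressed evenly it yields about 1 mm for every 10 N.
- stud_tip (a point): Top end of the upright stud, 219 mm above the bench. The last 6 mm taper to 6 mm across; below, from 213 mm down, a coarse two-start right-hand thread, 22 mm across the crests: a nut goes down 16 mm for each full clockwise turn (seen from above).
- plate: Grey round retaining plate, loose, lying right way up: diameter 130 mm, down-turned rim 8 mm deep (inner diameter 125 mm, goes round the soft ring), disc from 8 to 13 mm above the origin, collar in the middle. Origin: centre of the rim's lower edge; z up. Flat on the unsqueezed soft ring its origin is 168 mm above the bench. About 130 g.
- collar (a point): Centre of the top of the plate's upright collar, 31 mm above the plate's origin. Collar: outer diameter 40 mm, stands 18 mm above the disc, bore 28 mm right through. It can be gripped across; the stud comes up through it and the nut bears on it.
- nut: Dark grey plastic wing nut, loose, standing on its open end: round hub 40 mm across, 36 mm high, bore 24 mm from below with small thread lugs inside, blind at 32 mm. Origin: centre of the open underside; z up. Put on the stud it first rests with its origin 202 to 211 mm above the bench, depending on how it is turned. About 80 g.
- wing_bar (a point): Middle of the nut's wing bar, 47 mm above the nut's origin: 72 mm long (nut's x), 12 mm thick (nut's y), 22 mm high, above the hub. Turned clockwise, the nut sinks by its own weight for 0.2 to 0.75 turn until it meets the collar at about 199 mm; then an eighth of a turn squeezes the ring 2 mm. Gripped, 0.1 to 0.3 N m is snug. It stays where left.
- screwdriver: Bystander, to be left alone: screwdriver, 210 mm long, lying. Origin: near the middle of its underside.
- spanner: Bystander, to be left alone: steel open spanner, 190 mm long, lying. Origin: near the middle of its underside.
- tape_roll: Bystander, to be left alone: grey roll of tape, diameter 104 mm, 48 mm high, lying flat. Origin: centre of its underside.
- tape_measure: Bystander, to be left alone: tape measure, 75 x 42 mm, 67 mm high. Origin: centre of its underside.
- old_cartridge: Bystander, to be left alone: the spent brown filter cartridge, diameter 120 mm, 92 mm high, standing. Origin: centre of its underside.
- lube_can: Bystander, to be left alone: spray can, diameter 58 mm, 180 mm high, standing. Origin: centre of its underside.
- mug: Bystander, to be left alone: white mug, diameter 80 mm, 95 mm high. Origin: centre of its underside.
Things that resemble listed ones, but are neither listed nor needed, are in the scene too. What is meant by the nut is not blue or red, and is the larger of those in its own colour.

How it is judged (in metres and radians):
On the way, in this order (a step that is already met when the one before it is completed fails the run):
1. the plate is over the stud and lies flat on the cartridge's end ring (z of plate in the frame of head between 0.161 and 0.1695 m and horizontal distance between plate and head below 0.005 m and angle between plate's own z axis and vertical below 0.04 rad), for 0.2 s.
2. the wing nut has taken the thread: it is upright on the stud and has run down on it (all of step 1 and horizontal distance between nut and head below 0.003 m and angle between nut's own z axis and vertical below 0.06 rad and z of nut in the frame of head below 0.201 m), for 0.1 s.
At the end, for the whole second after the job is handed in: Plate over the stud (within 5 mm), flat (0.04 rad) on the soft ring, origin 161 to 169.5 mm above the bench; wing nut upright on the stud (within 3 mm, 0.06 rad), origin below 198.5 mm, by itself pressing the plate with over 5 N; both at rest and released (all of step 1 and horizontal distance between nut and head below 0.003 m and angle between nut's own z axis and vertical below 0.06 rad and z of nut in the frame of head below 0.1985 m and contact force between nut and plate above 5 N and linear speed of nut below 0.01 m/s and angular speed of nut below 0.1 rad/s and contact force between the fingers and nut below 0.1 N and contact force between the fingers and plate below 0.1 N); the robot touches nothing.
It fails at once if the soft end ring is crushed: the plate is forced down more than 8 mm below its unsqueezed seat (z of plate in the frame of head below 0.16 m and horizontal distance between plate and head below 0.02 m).
It fails at once if another thing on the bench is shifted by more than 40 mm (distance of any of screwdriver, spanner, tape_roll, tape_measure, old_cartridge, lube_can, mug from where it was at the start of the episode above 0.04 m).
It also fails if it takes over 70 s, if anything falls off the work surface, if the arm or the gripper's body presses on something with over 40 N, if the wrist force passes 120 N, or if a joint passes its speed limit or range.

### The arm

A 6-joint arm with a two-finger parallel gripper is mounted at the origin on the work surface. World frame = base frame: x ahead of the robot, y to its left, z up, the work surface at z = 0. Lengths are in mm, angles in rad, forces in N, time in s.
With the tool pointing down it reaches from about 250 to 850 mm from the base axis. Payload 12.5 kg.
Tool frame: the origin (TCP) lies midway between the tips of the shut fingers; the grasp point (between the pads) lies 19 mm behind it; z points along the fingers, y is the line along which they close (so a half turn about z gives the same grasp; the last joint's range is limited). The gripper opens to 93 mm and grips with 3 to 60 N. Pads are 15 mm wide; open, the fingers measure 128 mm over their backs; the gripper's body (75 mm by 188 mm) begins 65 mm behind the grasp point.
Start: joints at [1.185, 0.351, 1.652, -0, 1.139, -0.085], TCP at [162.925, 525.3, 197.433] pointing down, gripper open.
Joint ranges: [-2.75, 2.75], [-0.79, 2.1], [0.01, 2.65], [-1.57, 4.71], [0.07, 3.14], [-2.87, 2.87]. Speed limits (rad/s): [2.22, 2.22, 2.79, 3.14, 3.14, 3.14].

### API

Orientations are given as a 3x3 rotation matrix whose columns are the frame's x, y, z axes.
In Python, from bench import sensors, cams, arm gives the robot as it stands.
- The arm moves only by the tool carry_out, never from a script. Its argument "plan" is a list of rows, each a list of 7 numbers: the turn, a rotation vector about the tool's x, y, z in rad, then the shift along the tool's x, y, z in mm, then the opening, from 0 (shut) to 1 (fully open). A call has 1 to 20 rows; each row is the pose to reach, as a shift and turn from the pose commanded when the call began, along the tool's axes at that moment; what a row does not reach only later rows make up. A row lasts 1/12 s, in which the tool goes at most 41.7 mm and 7.16 degrees, less where a joint would pass 70% of its speed; a pose out of reach is approached as far as the arm can. A call with a gripper value outside its range is refused whole. The fingers move at their own pace and stop on an object; "force" is the grip in N (left out, the last holds). Time passes only in rows, so rows that repeat a pose let the fingers close. It gives the time, the measured TCP pose, the force, the opening and the grip force at its end, in the units of the state.
- sensors.state(): the state, without advancing time (a new reading comes with each control period).
- cams.grab_frame(name): name is "scene" or "top" or "wrist"; returns a dict with "color" (420x560x3 uint8, blue, green, red), "fov_y" (degrees; the focal length in pixels is half the picture's height over the tangent of half this angle, whatever the lens; pixels are square), "cx", "cy" (the principal point, pixels), "eye" and "orientation" of the camera in the world; the wrist camera has in their place "T_tool_cam" (4x4, takes a point from camera to tool coordinates, whose origin is the TCP and whose axes are the flange's). Camera axes: x right, y up, looking along -z (the intrinsics and any distortion apply to the point x, -y, -z); pixel columns grow to the right and rows downward; lengths in mm; the calibration is good to about 2 mm. A picture is of the moment at which its call begins: read the wrist's pose just before it. There is no depth.
- arm.job_done(): hands the job in; it is judged then, once.
The state is a dict: "time": time; "joints": joint angles; "joint_velocities": joint speeds; "joint_torque": joint torques, N m; "eef_pos": TCP position; "tool_rot": TCP orientation; "force": force on the tool from outside, world axes, zero at the start; "wrist_torque": the same for the moment, N m; "grip_width": opening from 0.0 (shut) to 1.0 (fully open); "grasp_force": force on a finger pad.
Only numpy, scipy, OpenCV 4.12 (cv2) and the standard library are available. Lean on these libraries where they do the work, as an engineer would, in place of code of your own. Each camera call takes 0.05 s, during which the arm holds its last target. There are 200 camera calls.

## Working session

There is one attempt and no reset: what is moved stays moved. The work goes in short steps, Python scripts to look and compute and a tool call to move; the robot and the scene stay as the last step left them, time stands still between calls to the robot, and variables do not carry over. Pictures are saved under pics/ and viewed, at most 10 in all, crops included, and the job is handed in when it is done.

Besides the shell and the picture viewer there is one more tool, called after "Emit:" in YAML: its name, and indented under it one key for each argument. carry_out: Moves the arm, as the interface text tells. Its arguments: {"type":"object","properties":{"plan":{"type":"array","items":{"type":"array","items":{"type":"number"}}},"force":{"type":"number"}},"required":["plan"]}

```bash
mkdir -p pics; cat > h.py <<'E'
import numpy as np, cv2
from bench import sensors, cams, arm
def grab(n,save=None):
    s=sensors.state(); f=cams.grab_frame(n)
    if save: cv2.imwrite('pics/'+save,f['color'])
    if 'T_tool_cam' in f:
        T=np.eye(4);T[:3,:3]=np.array(s['tool_rot']).reshape(3,3);T[:3,3]=s['eef_pos']
        C=T@np.array(f['T_tool_cam']); f['eye']=C[:3,3]; f['orientation']=C[:3,:3]
    return f
def cam(f):
    return dict(F=210/np.tan(np.radians(f['fov_y'])/2),cx=f['cx'],cy=f['cy'],e=np.array(f['eye']),R=np.array(f['orientation']).reshape(3,3))
def pix2z(c,u,v,z):
    d=c['R']@np.array([(u-c['cx'])/c['F'],-(v-c['cy'])/c['F'],-1]); return c['e']+d*(z-c['e'][2])/d[2]
def proj(c,p):
    q=c['R'].T@(np.array(p)-c['e']); return c['cx']+c['F']*q[0]/-q[2], c['cy']-c['F']*q[1]/-q[2]
E
python3 - <<'E'
from h import *
import pickle
D={}
for n in ('top','scene','wrist'):
    f=grab(n,n+'0.png'); D[n]=cam(f); print(n,{k:v for k,v in f.items() if k!='color'})
pickle.dump(D,open('c0.pkl','wb'))
print(sensors.state())
E
```

```text
top {'fov_y': 45.21260445396207, 'cx': 279.51629397423596, 'cy': 211.43863235649127, 'eye': array([ 364.05884801,    3.84277672, 1500.42106725]), 'orientation': array([[-0.02485299,  0.98710677, -0.15812193],
       [-0.9996905 , -0.02471536,  0.00283705],
       [-0.00110757,  0.1581435 ,  0.98741552]])}
scene {'fov_y': 50.92500809688904, 'cx': 274.4127282766119, 'cy': 214.3217035345435, 'eye': array([1174.08833692, -895.33998352,  809.05730315]), 'orientation': array([[ 0.82989983, -0.29551984,  0.47321697],
       [ 0.55783471,  0.42537   , -0.71265756],
       [ 0.00931215,  0.85541124,  0.51786571]])}
wrist {'fov_y': 58.499174822231176, 'cx': 279.2543534525076, 'cy': 210.6069658465508, 'T_tool_cam': array([[-8.25119213e-04,  9.63447476e-01,  2.67896024e-01,
         7.38378807e+01],
       [ 9.99999538e-01,  6.62861369e-04,  6.96116038e-04,
         1.08000754e+00],
       [ 4.93093315e-04,  2.67896475e-01, -9.63447578e-01,
        -1.87714778e+02],
       [ 0.00000000e+00,  0.00000000e+00,  0.00000000e+00,
         1.00000000e+00]]), 'eye': array([ 92.68061585, 548.10816508, 38
[... 295 characters left out ...]
00, -8.45657134e-02]), 'joint_velocities': array([ 0.00201763, -0.0021252 , -0.00310038, -0.00040732, -0.0011939 ,
        0.00086832]), 'joint_torque': array([ 6.11623163e-04, -4.97465551e+01, -2.85345912e+01,  6.99831708e-02,
        2.45836785e-02, -1.11886716e-04]), 'eef_pos': array([162.82439106, 525.09684733, 197.07772682]), 'tool_rot': array([[-9.55097438e-01,  2.96291756e-01, -2.81382229e-04],
       [ 2.96291882e-01,  9.55097203e-01, -6.73605407e-04],
       [ 6.91636508e-05, -7.26730068e-04, -9.99999734e-01]]), 'force': array([-0.40242304, -0.23203266, -0.39720753]), 'wrist_torque': array([ 0.02296999, -0.01232031, -0.05196898]), 'grasp_force': 0.0, 'grip_width': 1.001896110169942}
```

View pics/top0.png

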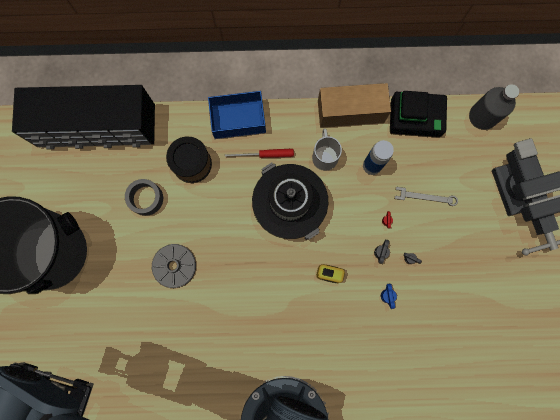

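View pics/scene0.png

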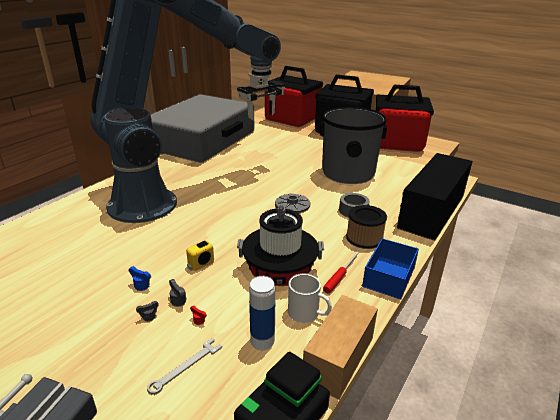

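The top view shows the plate at about (173,266), the stud at (291,192), and the dark nut candidates at (383,250), which is larger and upright, and (413,258), which is smaller. The scene view shows the same nuts at (177,292) and (148,311). Next I'll enlarge crops.

```bash
python3 - <<'E'
from h import *
import pickle
D=pickle.load(open('c0.pkl','rb')); c=D['top']
im=cv2.imread('pics/top0.png'); r=lambda x0,y0,w,h,s:cv2.resize(im[y0:y0+h,x0:x0+w],None,fx=s,fy=s,interpolation=cv2.INTER_CUBIC)
a=r(143,236,60,60,6.5);b=r(261,162,60,60,6.5)
s=cv2.imread('pics/scene0.png')
n=r(360,235,70,35,5); n2=cv2.resize(s[265:325,130:200],None,fx=4,fy=4)
out=np.zeros((600,800,3),np.uint8); out[:390,:390]=a; out[:390,400:790]=b; out[395:570,:350]=n; out[395:600,400:680]=n2[:205]
cv2.imwrite('pics/crop1.png',out)
for nme,u,v,z in (('plate',173.5,266,31),('stud',291,192,219),('nut',383,250,50),('nut2',413,258,40)): print(nme,pix2z(c,u,v,z).round(1))
E
```

```text
plate [446.8 311.1  31. ]
stud [619.5 -30.8 219. ]
nut [ 476.6 -295.1   50. ]
nut2 [ 452.1 -382.5   40. ]
```

View pics/crop1.png

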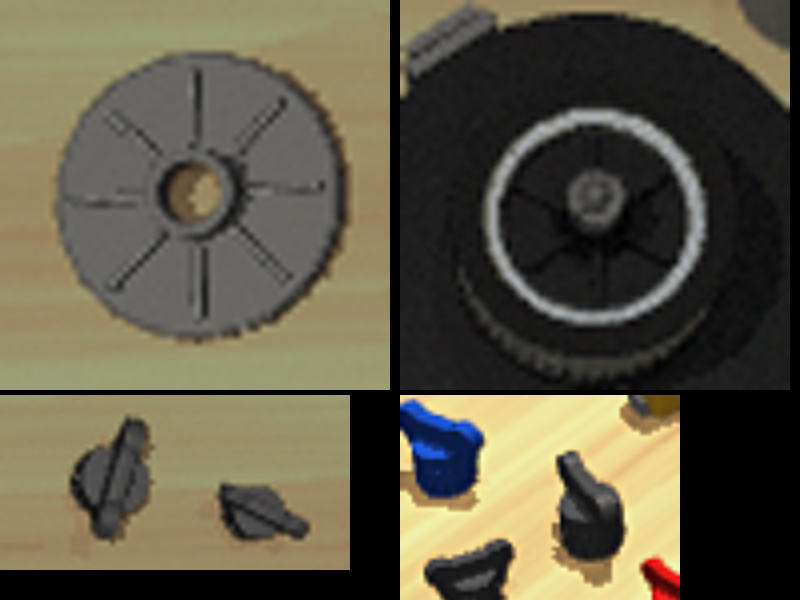

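Emit:
carry_out:
  plan:
    - [0,0,0,-335,-120,67,0.7]
    - [0,0,0,-335,-120,67,0.7]
    - [0,0,0,-335,-120,67,0.7]
    - [0,0,0,-335,-120,67,0.7]
    - [0,0,0,-335,-120,67,0.7]
    - [0,0,0,-335,-120,67,0.7]
    - [0,0,0,-335,-120,67,0.7]
    - [0,0,0,-335,-120,67,0.7]
    - [0,0,0,-335,-120,67,0.7]
    - [0,0,0,-335,-120,67,0.7]
    - [0,0,0,-335,-120,67,0.7]
    - [0,0,0,-335,-120,67,0.7]
    - [0,0,0,-335,-120,67,0.7]
    - [0,0,0,-335,-120,67,0.7]
    - [0,0,0,-335,-120,67,0.7]
    - [0,0,0,-335,-120,67,0.7]
  force: 20

```text
time: 1.48
eef_pos: [446.9, 312.0, 130.6]
tool_rot: [[-0.955, 0.295, 0.0], [0.295, 0.955, 0.0], [-0.0, 0.0, -1.0]]
force: [-0.0, 0.5, 0.9]
grip_width: 0.699
grasp_force: 0.0
```

```bash
python3 - <<'E'
from h import *
import pickle
f=grab('wrist','w1.png'); c=cam(f); pickle.dump(c,open('w1.pkl','wb'))
s=sensors.state(); print(s['eef_pos'],s['tool_rot'],s['joints'],s['joint_velocities'],s['force'],s['time'])
print(proj(c,[447,311,31]))
E
```

```text
[447.02517333 311.82775391 130.60225866] [[-9.55325720e-01  2.95554950e-01  1.99467314e-04]
 [ 2.95554979e-01  9.55325722e-01  1.39146966e-04]
 [-1.49430681e-04  1.91884234e-04 -9.99999970e-01]] [ 5.23657644e-01  4.21050772e-01  1.73006850e+00  2.48242757e-05
  9.90231065e-01 -7.47115909e-01] [-0.00612278  0.00183793 -0.00194648 -0.00071057 -0.00093612 -0.00179301] [-0.26408574 -0.33717024 -0.58946208] 1.5333
(np.float64(277.00475182114434), np.float64(203.65860364530892))
```

View pics/w1.png

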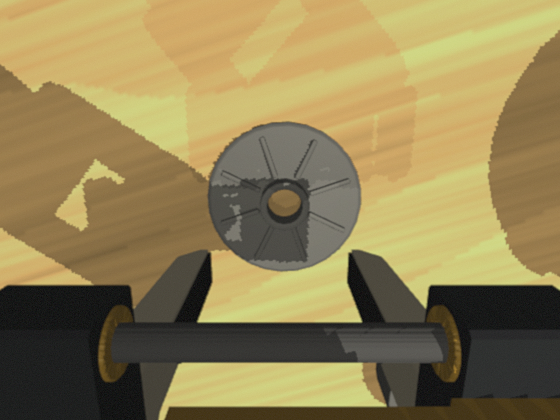

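The wrist view shows the plate disc centred near (284.5,196.5), with its edge spanning 208–361 by 122–271. The collar top is near (284.5,202). Next I convert both to world positions.

```bash
python3 - <<'E'
from h import *
import pickle
c=pickle.load(open('w1.pkl','rb'));s=sensors.state();R=np.array(s['tool_rot']);p=np.array(s['eef_pos'])
for u,v,z in ((284.5,202,31),(284.5,196.5,12)):
    w=pix2z(c,u,v,z); print(w,R.T@(w-p))
print(proj(c,[447,311,31]),[proj(c,pix2z(c,284.5,202,31)+np.r_[R[:2,0]*k,0]) for k in(-20,20)])
E
```

```text
[447.46132298 317.06062144  31.        ] [ 1.14481871  5.10888704 99.60307085]
[447.59209146 317.2828632   12.        ] [  1.08841606   5.35620378 118.6031273 ]
(np.float64(277.00475182114434), np.float64(203.65860364530892)) [(np.float64(284.42120737685326), np.float64(226.10160094690372)), (np.float64(284.5816957821973), np.float64(177.0103618470278))]
```

Emit:
carry_out:
  plan:
    - [0,0,0,1,5,40,0.7]
    - [0,0,0,1,5,75,0.7]
    - [0,0,0,1,5,100,0.7]
    - [0,0,0,1,5,113,0.7]
    - [0,0,0,1,5,113,0.7]
    - [0,0,0,1,5,113,0.7]
    - [0,0,0,1,5,113,0.35]
    - [0,0,0,1,5,113,0.35]
    - [0,0,0,1,5,113,0.35]
    - [0,0,0,1,5,113,0.35]
    - [0,0,0,1,5,113,0.35]
    - [0,0,0,1,5,113,0.35]
    - [0,0,0,1,5,113,0.35]
    - [0,0,0,1,5,113,0.35]
  force: 25

```text
time: 2.7
eef_pos: [447.9, 316.5, 17.5]
tool_rot: [[-0.955, 0.296, 0.0], [0.296, 0.955, 0.0], [-0.0, 0.0, -1.0]]
force: [0.3, -0.7, -0.1]
grip_width: 0.349
grasp_force: 0.0
```

Emit:
carry_out:
  plan:
    - [0,0,0,0,0,0,0.2]
    - [0,0,0,0,0,0,0.2]
    - [0,0,0,0,0,0,0.2]
    - [0,0,0,0,0,0,0.2]

```text
time: 3.03
eef_pos: [447.9, 316.5, 17.4]
tool_rot: [[-0.955, 0.296, 0.0], [0.296, 0.955, -0.0], [-0.0, -0.0, -1.0]]
force: [-0.3, 0.5, -1.0]
grip_width: 0.203
grasp_force: 0.0
```

```bash
python3 - <<'E'
from h import *
f=grab('wrist','w2.png'); s=sensors.state(); print(s['grip_width'],s['grasp_force'],proj(cam(f),s['eef_pos']))
E
```

```text
0.20272701845646382 0.0 (np.float64(277.47339732400417), np.float64(249.50207912703334))
```

View pics/w2.png

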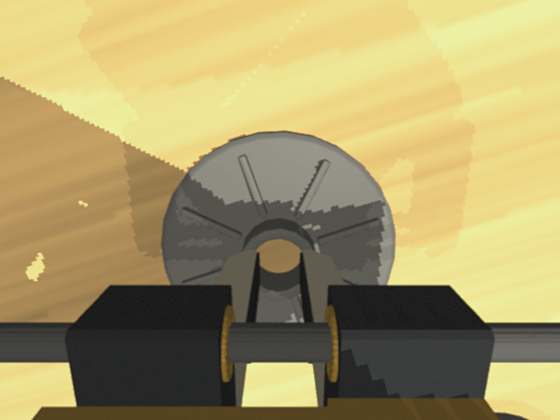

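The wrist view shows the collar at about (280,254) and the finger tips near (245–315,252), closed to 19 mm without contact, so they may be above it. I'll check from the scene camera.

```bash
python3 - <<'E'
from h import *
import pickle
f=grab('scene'); c=cam(f); p=sensors.state()['eef_pos']; print(p,proj(c,p),proj(c,[447.5,317,31]),proj(c,[447.5,317,0]),c['F'])
u,v=map(int,proj(c,[447.5,317,31])); im=f['color'][v-55:v+35,u-60:u+60]; print(u-60,v-55)
w=cv2.imread('pics/w2.png')[200:330,150:410]
o=np.zeros((600,800,3),np.uint8); o[:300,:400]=cv2.resize(im,(400,300),interpolation=cv2.INTER_CUBIC); o[300:600,:600]=cv2.resize(w,(600,300))
cv2.imwrite('pics/s3.png',o)
E
```

```text
[447.83232538 316.50172896  17.4027513 ] (np.float64(292.3873320039257), np.float64(199.8925337350336)) (np.float64(292.49545072417465), np.float64(196.5645323009403)) (np.float64(292.2387454022695), np.float64(203.92858339651187)) 441.0166767049146
232 141
```

View pics/s3.png

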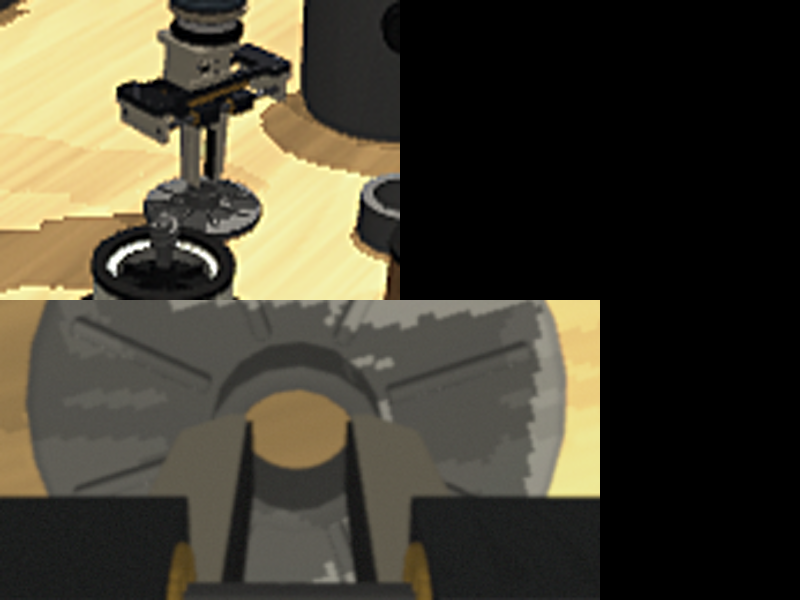

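The tip gap and the tip edge both put the visible finger tips about 22 mm behind the nominal TCP, so the fingers closed above the collar. I'll reopen and go lower in small steps, watching the force.

Emit:
carry_out:
  plan:
    - [0,0,0,0,0,0,0.65]
    - [0,0,0,0,0,0,0.65]
    - [0,0,0,0,0,0,0.65]
    - [0,0,0,0,0,0,0.65]
    - [0,0,0,0,0,3,0.65]
    - [0,0,0,0,0,6,0.65]
    - [0,0,0,0,0,9,0.65]
    - [0,0,0,0,0,12,0.65]
    - [0,0,0,0,0,12,0.65]
    - [0,0,0,0,0,12,0.65]
    - [0,0,0,0,0,12,0.3]
    - [0,0,0,0,0,12,0.3]
    - [0,0,0,0,0,12,0.3]
    - [0,0,0,0,0,12,0.3]
    - [0,0,0,0,0,12,0.3]
    - [0,0,0,0,0,12,0.3]
  force: 25

```text
time: 4.47
eef_pos: [447.9, 316.5, 5.5]
tool_rot: [[-0.955, 0.296, 0.0], [0.296, 0.955, 0.0], [-0.0, 0.0, -1.0]]
force: [-0.2, 0.3, 1.4]
grip_width: 0.418
grasp_force: 25.0
```

Emit:
carry_out:
  plan:
    - [0,0,0,0,0,0,0.6]
    - [0,0,0,0,0,0,0.6]
    - [0,0,0,0,0,2,0.6]
    - [0,0,0,0,0,4,0.6]
    - [0,0,0,0,0,6,0.6]
    - [0,0,0,0,0,6,0.6]
    - [0,0,0,0,0,6,0.6]

```text
time: 5.05
eef_pos: [447.7, 316.4, -0.8]
tool_rot: [[-0.955, 0.296, -0.0], [0.296, 0.955, -0.0], [0.0, -0.0, -1.0]]
force: [-0.2, 0.8, 0.1]
grip_width: 0.597
grasp_force: 0.0
```

Emit:
carry_out:
  plan:
    - [0,0,0,0,0,2,0.6]
    - [0,0,0,0,0,3,0.6]
    - [0,0,0,0,0,3,0.6]
    - [0,0,0,0,0,3,0.3]
    - [0,0,0,0,0,3,0.3]
    - [0,0,0,0,0,3,0.3]
    - [0,0,0,0,0,3,0.3]
    - [0,0,0,0,0,3,0.3]
  force: 30

```text
time: 5.72
eef_pos: [447.9, 316.5, -3.5]
tool_rot: [[-0.955, 0.296, 0.0], [0.296, 0.955, 0.0], [-0.0, 0.0, -1.0]]
force: [0.5, 0.5, 0.1]
grip_width: 0.42
grasp_force: 30.0
```

Emit:
carry_out:
  plan:
    - [0,0,0,0,0,-15,0.3]
    - [0,0,0,0,0,-40,0.3]
    - [0,0,0,0,0,-75,0.3]
    - [0,0,0,0,0,-110,0.3]
    - [0,0,0,0,0,-145,0.3]
    - [0,0,0,0,0,-180,0.3]
    - [0,0,0,0,0,-215,0.3]
    - [0,0,0,0,0,-253,0.3]
    - [0,0,0,-30,-23,-253,0.3]
    - [0,0,0,-60,-46,-253,0.3]
    - [0,0,0,-90,-68,-253,0.3]
    - [0,0,0,-120,-91,-253,0.3]
    - [0,0,0,-150,-114,-253,0.3]
    - [0,0,0,-180,-137,-253,0.3]
    - [0,0,0,-210,-160,-253,0.3]
    - [0,0,0,-240,-182,-253,0.3]
    - [0,0,0,-270,-205,-253,0.3]
    - [0,0,0,-300,-228,-253,0.3]
    - [0,0,0,-335,-255,-253,0.3]
    - [0,0,0,-365,-278,-253,0.3]

```text
time: 7.38
eef_pos: [714.7, -59.0, 249.1]
tool_rot: [[-0.955, 0.296, -0.001], [0.296, 0.955, 0.0], [0.001, -0.0, -1.0]]
force: [0.9, 0.9, -2.0]
grip_width: 0.422
grasp_force: 30.0
```

Emit:
carry_out:
  plan:
    - [0,0,0,0,0,0,0.3]
    - [0,0,0,0,0,0,0.3]
    - [0,0,0,0,0,0,0.3]
    - [0,0,0,0,0,0,0.3]

```text
time: 7.72
eef_pos: [713.7, -56.1, 249.5]
tool_rot: [[-0.955, 0.295, -0.0], [0.295, 0.955, 0.0], [0.0, 0.0, -1.0]]
force: [0.2, -0.9, -1.5]
grip_width: 0.424
grasp_force: 30.0
```

```bash
python3 - <<'E'
from h import *
import pickle
f=grab('wrist','w4.png'); c=cam(f); s=sensors.state(); pickle.dump((c,s),open('w4.pkl','wb')); print(s['eef_pos'],s['joints'],s['grip_width'],proj(c,[620,-28,219]))
E
```

```text
[713.7105443  -55.93227385 249.74091021] [-1.43267740e-01  6.30157799e-01  1.08652065e+00  1.45563324e-04
  1.42491900e+00 -1.41453779e+00] 0.42269763577838787 (np.float64(275.8484468603193), np.float64(60.698599017738246))
```

View pics/w4.png

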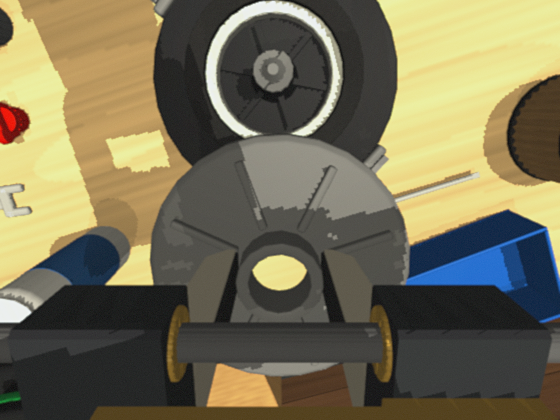

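The wrist view shows the stud tip at about (273,69). The disc outline spans x 151–410 and y 135–376, and the collar's bore is at about (280,272).

```bash
python3 - <<'E'
from h import *
import pickle
c,s=pickle.load(open('w4.pkl','rb')); p=s['eef_pos'];R=np.array(s['tool_rot'])
im=cv2.imread('pics/w4.png')
st=pix2z(c,273,69,219); print('stud',st,R.T@(st-p))
pts=np.array([pix2z(c,u,v,p[2]+3.5+12) for u,v in ((151,250),(410,250),(280,135),(280,376))]); print((pts-p)@R)
print('scale px', [proj(c,p+R@[0,y,-16]) for y in(-65,65)])
w=im[110:400,130:430]; t=cv2.resize(im[40:100,240:310],None,fx=5,fy=5,interpolation=cv2.INTER_CUBIC)
o=np.zeros((600,800,3),np.uint8); o[:435,:450]=cv2.resize(w,(450,435),interpolation=cv2.INTER_CUBIC); o[:300,450:800]=t; cv2.imwrite('pics/c4.png',o)
E
```

```text
stud [623.58526978 -30.75255007 219.        ] [93.54140305 -2.54074755 30.7430915 ]
[[  6.04186914 -62.08721637 -15.50862232]
 [  5.92612399  64.91134878 -15.4906533 ]
 [ 61.40422561   1.20349762 -15.49816215]
 [-67.08250968   1.13732594 -15.50166113]]
scale px [(np.float64(145.90321482687835), np.float64(261.825442160072)), (np.float64(409.4180330755543), np.float64(261.62068918046083))]
```

View pics/c4.png

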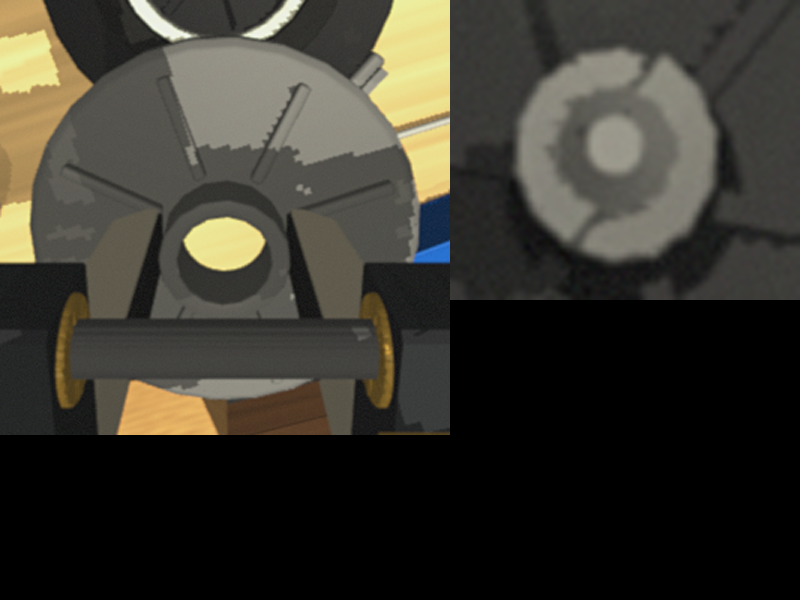

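Emit:
carry_out:
  plan:
    - [0,0,0,25,-1,0,0.3]
    - [0,0,0,50,-2,0,0.3]
    - [0,0,0,75,-3,0,0.3]
    - [0,0,0,96,-4,0,0.3]
    - [0,0,0,96,-4,0,0.3]
    - [0,0,0,96,-4,15,0.3]
    - [0,0,0,96,-4,30,0.3]
    - [0,0,0,96,-4,35,0.3]
    - [0,0,0,96,-4,39,0.3]
    - [0,0,0,96,-4,43,0.3]
    - [0,0,0,96,-4,47,0.3]
    - [0,0,0,96,-4,47,0.3]

```text
time: 8.77
eef_pos: [621.2, -32.5, 202.1]
tool_rot: [[-0.955, 0.296, -0.0], [0.296, 0.955, 0.0], [0.0, -0.0, -1.0]]
force: [0.1, 0.3, -1.3]
grip_width: 0.425
grasp_force: 30.0
```

Emit:
carry_out:
  plan:
    - [0,0,0,0,0,4,0.3]
    - [0,0,0,0,0,8,0.3]
    - [0,0,0,0,0,12,0.3]
    - [0,0,0,0,0,16,0.3]
    - [0,0,0,0,0,20,0.3]
    - [0,0,0,0,0,20,0.3]

```text
time: 9.27
eef_pos: [620.8, -32.5, 181.4]
tool_rot: [[-0.955, 0.296, -0.001], [0.296, 0.955, 0.0], [0.001, -0.0, -1.0]]
force: [-0.3, -0.2, -1.4]
grip_width: 0.423
grasp_force: 30.0
```

Emit:
carry_out:
  plan:
    - [0,0,0,0,0,3,0.3]
    - [0,0,0,0,0,6,0.3]
    - [0,0,0,0,0,9,0.3]
    - [0,0,0,0,0,12,0.3]
    - [0,0,0,0,0,14,0.3]
    - [0,0,0,0,0,16,0.3]
    - [0,0,0,0,0,16,0.3]

```text
time: 9.85
eef_pos: [621.1, -32.5, 166.0]
tool_rot: [[-0.955, 0.296, -0.001], [0.296, 0.955, 0.0], [0.001, -0.0, -1.0]]
force: [-0.8, -0.0, -1.8]
grip_width: 0.427
grasp_force: 30.0
```

Next I press down 3 mm further, then release and rise.

Emit:
carry_out:
  plan:
    - [0,0,0,0,0,1,0.3]
    - [0,0,0,0,0,2,0.3]
    - [0,0,0,0,0,3,0.3]
    - [0,0,0,0,0,3,0.3]

```text
time: 10.18
eef_pos: [621.4, -32.5, 163.9]
tool_rot: [[-0.955, 0.296, 0.001], [0.296, 0.955, -0.0], [-0.001, 0.0, -1.0]]
force: [-1.3, 0.5, 3.6]
grip_width: 0.422
grasp_force: 30.0
```

Emit:
carry_out:
  plan:
    - [0,0,0,0,0,0,0.6]
    - [0,0,0,0,0,0,0.6]
    - [0,0,0,0,0,0,0.6]
    - [0,0,0,0,0,-20,0.6]
    - [0,0,0,0,0,-60,0.6]
    - [0,0,0,0,0,-95,0.6]
    - [0,0,0,0,0,-125,0.6]
    - [0,0,0,0,0,-125,0.6]
    - [0,0,0,0,0,-125,0.6]

```text
time: 10.93
eef_pos: [621.8, -32.6, 289.9]
tool_rot: [[-0.955, 0.296, 0.003], [0.296, 0.955, -0.0], [-0.003, 0.001, -1.0]]
force: [0.4, 0.2, -1.2]
grip_width: 0.602
grasp_force: 0.0
```

```bash
python3 - <<'E'
from h import *
import pickle
f=grab('wrist'); c=cam(f); s=sensors.state(); pickle.dump((c,s),open('w5.pkl','wb')); print(s['eef_pos'],s['joints'],s['grip_width'])
u,v=proj(c,[621,-32,219]); print(u,v); u0,v0=int(u)-100,int(v)-80; print(u0,v0)
cv2.imwrite('pics/w5.png',cv2.resize(f['color'][max(v0,0):v0+150,u0:u0+200],None,fx=4,fy=4,interpolation=cv2.INTER_CUBIC))
E
```

```text
[621.11689042 -32.52443694 288.04158447] [-1.27146925e-01  4.15319738e-01  1.33394936e+00 -4.76153827e-06
  1.39235820e+00 -1.39712420e+00] 0.5974692641521775
278.43291031660544 211.66340711709447
178 131
```

View pics/w5.png

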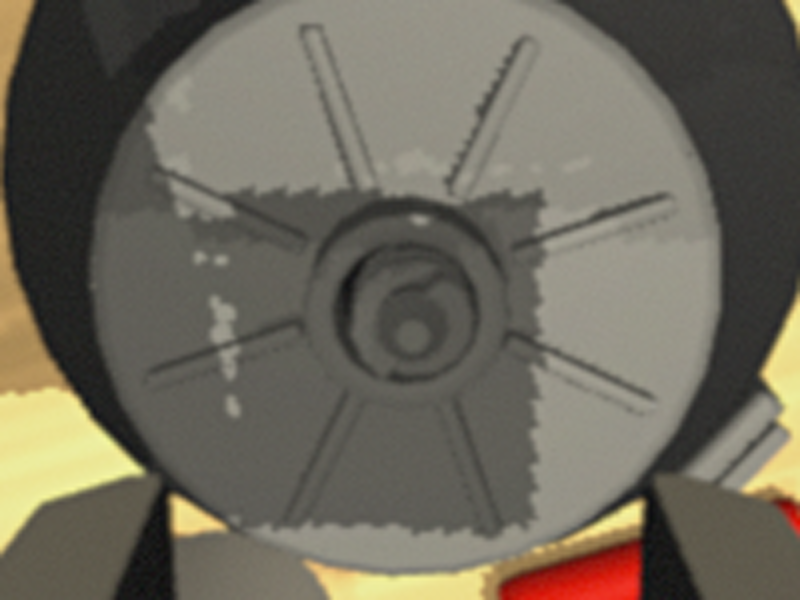

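The enlarged wrist view shows the plate lying flat round the stud, with the stud tip at crop (411,337), which is image (280.75,215.25). That puts the stud at about tool (-2.5,+1.6). Next I move to hover over the nut.

Emit:
carry_out:
  plan:
    - [0,0,0,8,-37,0,0.5]
    - [0,0,0,16,-74,15,0.5]
    - [0,0,0,24,-110,40,0.5]
    - [0,0,0,32,-147,65,0.5]
    - [0,0,0,40,-184,90,0.5]
    - [0,0,0,48,-221,115,0.5]
    - [0,0,0,56,-258,135,0.5]
    - [0,0,0,64,-296,148,0.5]
    - [0,0,0,64,-296,148,0.5]
    - [0,0,0,64,-296,148,0.5]
    - [0,0,0,64,-296,148,0.5]
    - [0,0,0,64,-296,148,0.5]

```text
time: 11.98
eef_pos: [473.0, -295.4, 140.5]
tool_rot: [[-0.955, 0.296, 0.0], [0.296, 0.955, 0.0], [0.0, 0.0, -1.0]]
force: [0.1, 1.3, 0.5]
grip_width: 0.502
grasp_force: 0.0
```

```bash
python3 - <<'E'
from h import *
import pickle
c,s=pickle.load(open('w5.pkl','rb')); w=pix2z(c,280.75,215.25,219); print('stud',w,np.array(s['tool_rot']).T@(w-s['eef_pos']))
f=grab('wrist'); c=cam(f); s=sensors.state(); pickle.dump((c,s),open('w6.pkl','wb')); print(s['eef_pos'],s['tool_rot'],s['joints'])
cv2.imwrite('pics/w6.png',cv2.resize(f['color'][60:360,80:480],None,fx=2,fy=2,interpolation=cv2.INTER_CUBIC))
E
```

```text
stud [624.05100181 -31.20806221 219.        ] [-2.41460876  2.1273764  69.04148154]
[ 473.18093712 -295.21917916  140.72158814] [[-9.55476672e-01  2.95066336e-01  4.31617880e-04]
 [ 2.95066346e-01  9.55476766e-01 -4.32694304e-05]
 [-4.25168209e-04  8.60129793e-05 -9.99999906e-01]] [-6.41402189e-01  4.29224862e-01  1.68813109e+00  2.61759811e-04
  1.02386499e+00 -1.91280964e+00]
```

View pics/w6.png

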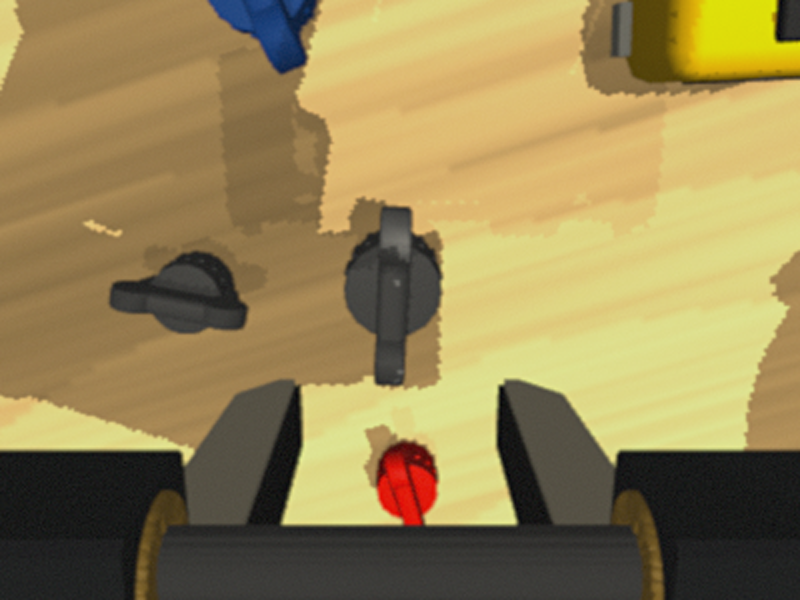

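The crop shows the nut's wing running from crop (397,208) to (390,384), which is image (278.5,164) to (275,252). It lies almost along tool x, with the fingers on either side.

```bash
python3 - <<'E'
from h import *
import pickle
c,s=pickle.load(open('w6.pkl','rb')); R=np.array(s['tool_rot']);p=s['eef_pos']
for z in (58,50):
    a,b=[R.T@(pix2z(c,u,v,z)-p) for u,v in((278.3,164),(275.2,252))]
    print(z,a,b,(a+b)/2,np.linalg.norm(a-b),np.degrees(np.arctan2((a-b)[1],(a-b)[0])))
h=R.T@(pix2z(c,(393/2)+80,288/2+60,36)-p);print(h)
E
```

```text
58 [3.38884905e+01 7.05152546e-02 8.27071937e+01] [-34.2249532   -2.47098847  82.73593475] [-0.16823137 -1.20023661 82.72156421] 68.16084854324914 2.136874999428781
50 [3.27031873e+01 4.59003846e-02 9.07076963e+01] [-37.42699491  -2.57085351  90.73728832] [-2.36190379 -1.26247656 90.72249229] 70.17899071263462 2.136874999428776
[ -1.66647204  -1.51683408 104.72217606]
```

Emit:
carry_out:
  plan:
    - [0,0,0.037,-1.5,-2,35,0.5]
    - [0,0,0.037,-1.5,-2,70,0.5]
    - [0,0,0.037,-1.5,-2,100,0.5]
    - [0,0,0.037,-1.5,-2,112,0.5]
    - [0,0,0.037,-1.5,-2,118,0.5]
    - [0,0,0.037,-1.5,-2,120,0.5]
    - [0,0,0.037,-1.5,-2,120,0.5]
    - [0,0,0.037,-1.5,-2,120,0.05]
    - [0,0,0.037,-1.5,-2,120,0.05]
    - [0,0,0.037,-1.5,-2,120,0.05]
    - [0,0,0.037,-1.5,-2,120,0.05]
    - [0,0,0.037,-1.5,-2,120,0.05]
    - [0,0,0.037,-1.5,-2,120,0.05]
    - [0,0,0.037,-1.5,-2,120,0.05]
    - [0,0,0.037,-1.5,-2,120,0.05]
  force: 20

```text
time: 13.28
eef_pos: [473.3, -298.7, 20.6]
tool_rot: [[-0.943, 0.331, 0.0], [0.331, 0.943, -0.0], [-0.0, -0.0, -1.0]]
force: [0.2, 1.2, 1.6]
grip_width: 0.126
grasp_force: 20.0
```

Emit:
carry_out:
  plan:
    - [0,0,0,0,0,-15,0.05]
    - [0,0,0,0,0,-45,0.05]
    - [0,0,0,0,0,-80,0.05]
    - [0,0,0,0,0,-115,0.05]
    - [0,0,0,0,0,-150,0.05]
    - [0,0,0,0,0,-185,0.05]
    - [0,0,0,0,0,-220,0.05]
    - [0,0,0,-3,15,-240,0.05]
    - [0,0,0,-8,45,-240,0.05]
    - [0,0,0,-14,80,-240,0.05]
    - [0,0,0,-20,115,-240,0.05]
    - [0,0,0,-27,150,-240,0.05]
    - [0,0,0,-33,185,-240,0.05]
    - [0,0,0,-39,220,-240,0.05]
    - [0,0,0,-45,255,-240,0.05]
    - [0,0,0,-50,280,-240,0.05]
    - [0,0,0,-53.5,300.5,-240,0.05]
    - [0,0,0,-53.5,300.5,-240,0.05]
    - [0,0,0,-53.5,300.5,-240,0.05]
    - [0,0,0,-53.5,300.5,-240,0.05]

```text
time: 14.95
eef_pos: [622.9, -33.4, 260.1]
tool_rot: [[-0.943, 0.332, -0.001], [0.332, 0.943, -0.0], [0.001, -0.0, -1.0]]
force: [-0.2, 1.1, -1.6]
grip_width: 0.128
grasp_force: 20.0
```

```bash
python3 - <<'E'
from h import *
s=sensors.state(); print(s['eef_pos'],s['tool_rot'],s['joints'],s['force'],s['wrist_torque'],s['grip_width'])
E
```

```text
[622.90280352 -33.44189682 260.14354769] [[-9.43420127e-01  3.31599139e-01 -6.89474746e-04]
 [ 3.31599342e-01  9.43420285e-01 -2.02664131e-04]
 [ 5.83261211e-04 -4.19826792e-04 -9.99999742e-01]] [-1.28109200e-01  4.36350531e-01  1.36925259e+00 -2.97199940e-04
  1.33664747e+00 -1.36083821e+00] [-0.24163507  1.1031965  -1.64946029] [-0.02478738  0.0604915   0.01420861] 0.12764490797918782
```

Emit:
carry_out:
  plan:
    - [0,0,0,-0.4,1.1,10,0.05]
    - [0,0,0,-0.4,1.1,18,0.05]
    - [0,0,0,-0.4,1.1,22,0.05]
    - [0,0,0,-0.4,1.1,25,0.05]
    - [0,0,0,-0.4,1.1,28,0.05]
    - [0,0,0,-0.4,1.1,28,0.05]

```text
time: 15.45
eef_pos: [623.5, -31.8, 231.7]
tool_rot: [[-0.943, 0.332, -0.002], [0.332, 0.943, 0.001], [0.002, 0.0, -1.0]]
force: [-1.7, 2.3, -2.6]
grip_width: 0.127
grasp_force: 20.0
```

Emit:
carry_out:
  plan:
    - [0,0,0,0,0,1,0.05]
    - [0,0,0,0,0,2,0.05]
    - [0,0,0,0,0,3,0.05]
    - [0,0,0,0,0,3,0.05]

```text
time: 15.78
eef_pos: [624.0, -31.9, 229.6]
tool_rot: [[-0.944, 0.331, -0.0], [0.331, 0.944, 0.0], [0.0, 0.0, -1.0]]
force: [-3.1, 1.6, 1.9]
grip_width: 0.129
grasp_force: 20.0
```

Emit:
carry_out:
  plan:
    - [0,0,0,0.8,0,0,0.17]
    - [0,0,0,0.8,0,0,0.17]
    - [0,0,0,0.8,0,0,0.17]
    - [0,0,0,0.8,0,0,0.17]
    - [0,0,0,0.8,0,0,0.05]
    - [0,0,0,0.8,0,0,0.05]
    - [0,0,0,0.8,0,0,0.05]
  force: 6

```text
time: 16.37
eef_pos: [623.4, -31.7, 229.5]
tool_rot: [[-0.943, 0.331, 0.0], [0.331, 0.943, -0.0], [-0.0, 0.0, -1.0]]
force: [0.3, 0.4, -0.5]
grip_width: 0.127
grasp_force: 6.0
```

Emit:
carry_out:
  plan:
    - [0,0,0.12,0,0,0.3,0.05]
    - [0,0,0.24,0,0,0.6,0.05]
    - [0,0,0.36,0,0,0.9,0.05]
    - [0,0,0.48,0,0,1.2,0.05]
    - [0,0,0.6,0,0,1.5,0.05]
    - [0,0,0.72,0,0,1.8,0.05]
    - [0,0,0.84,0,0,2.1,0.05]
    - [0,0,0.96,0,0,2.4,0.05]
    - [0,0,0.96,0,0,2.4,0.05]

```text
time: 17.12
eef_pos: [623.3, -31.7, 227.1]
tool_rot: [[-0.264, 0.964, 0.0], [0.964, 0.264, -0.0], [-0.0, 0.0, -1.0]]
force: [-0.4, -1.0, 0.8]
grip_width: 0.125
grasp_force: 6.0
```

```bash
python3 - <<'E'
from h import *
s=sensors.state(); print(s['eef_pos'],s['joints'],s['force'],s['wrist_torque'],s['grip_width'],s['grasp_force'])
E
```

```text
[623.32786525 -31.70999086 227.06310606] [-1.25359681e-01  4.60637463e-01  1.41293568e+00 -8.93356865e-05
  1.26789517e+00 -3.92779336e-01] [-0.41813082 -0.99361515  0.7713441 ] [-0.13227878  0.11722107 -0.02399993] 0.1253498824762386 5.9932467341423035
```

Emit:
carry_out:
  plan:
    - [0,0,0.12,0,0,0.3,0.05]
    - [0,0,0.24,0,0,0.6,0.05]
    - [0,0,0.36,0,0,0.9,0.05]
    - [0,0,0.48,0,0,1.2,0.05]
    - [0,0,0.6,0,0,1.5,0.05]
    - [0,0,0.72,0,0,1.8,0.05]
    - [0,0,0.84,0,0,2.1,0.05]
    - [0,0,0.96,0,0,2.4,0.05]
    - [0,0,1.08,0,0,2.7,0.05]
    - [0,0,1.2,0,0,3.0,0.05]
    - [0,0,1.32,0,0,3.4,0.05]
    - [0,0,1.44,0,0,3.7,0.05]
    - [0,0,1.56,0,0,4.0,0.05]
    - [0,0,1.68,0,0,4.3,0.05]
    - [0,0,1.8,0,0,4.6,0.05]
    - [0,0,1.8,0,0,4.6,0.05]

```text
time: 18.45
eef_pos: [623.2, -31.8, 223.1]
tool_rot: [[0.999, 0.041, 0.0], [0.041, -0.999, -0.0], [0.0, 0.0, -1.0]]
force: [-2.4, 0.6, 4.8]
grip_width: 0.128
grasp_force: 6.0
```

```bash
python3 - <<'E'
from h import *
s=sensors.state(); print(s['eef_pos'],s['joints'],s['force'],s['wrist_torque'],s['grip_width'],s['grasp_force'])
E
```

```text
[623.21363711 -31.80593601 223.10900216] [-1.25446896e-01  4.63536869e-01  1.41824324e+00 -2.83664625e-04
  1.25957532e+00  1.40467266e+00] [-2.41956268  0.57247175  4.82387108] [-0.03241351  0.68544997  0.02087575] 0.12806822413293306 6.0006918758153915
```

Emit:
carry_out:
  plan:
    - [0,0,0,0,0,0,0.17]
    - [0,0,0,0,0,0,0.17]
    - [0,0,0,0,0,0,0.17]
    - [0,0,0,0,0,0,0.17]

```text
time: 18.78
eef_pos: [623.3, -31.7, 222.3]
tool_rot: [[0.999, 0.045, -0.0], [0.045, -0.999, 0.0], [-0.0, -0.0, -1.0]]
force: [0.4, -0.2, -0.6]
grip_width: 0.17
grasp_force: 0.0
```

```bash
python3 - <<'E'
from h import *
s=sensors.state(); print(s['eef_pos'],s['force'],s['wrist_torque'],s['grip_width'],s['grasp_force'])
f=grab('scene'); c=cam(f); im=f['color']
for z in (176,186,199,205,219,230,240,250,260):
    u,v=proj(c,[623.6,-32,z]); print(z,round(u),round(v,1))
u=int(round(proj(c,[623.6,-32,210])[0])); v0=int(proj(c,[623.6,-32,270])[1]); v1=int(proj(c,[623.6,-32,176])[1])
print(u,v0); print(im[v0:v1+8,u-24:u+25:2].mean(2).astype(int))
E
```

```text
[623.27003491 -31.65349253 222.27711631] [ 0.3521285  -0.18007161 -0.56029374] [ 0.02090661  0.17877116 -0.0430914 ] 0.16995430140412532 0.0
176 281 218.6
186 281 215.4
199 281 211.3
205 282 209.4
219 282 204.9
230 282 201.3
240 282 198.1
250 282 194.8
260 282 191.4
282 188
[[216 211 212 210 210 211 211 216 156  88  88  89  86   7  74  94 226 214
  213 206 208 215 209 204 208]
 [212 212 211 209 211 211 213 219 147  88  89  90  86   9  74  93 220 214
  209 207 213 211 205 206 204]
 [212 211 209 211 211 210 221 165  41  88  89  91  85   6  74  92 218 210
  207 211 214 206 205 204 201]
 [211 210 210 211 210 213 216  12  53  89  89  91  86   7  72 107 216 207
  209 217 208 203 206 200 206]
 [210 209 211 210 209 218  41  21  48  91  89  91  85   5  71 146 213 209
  215 210 204 206 202 205 205]
 [209 211 210 209 210 218   3  27  34  90  90  91  86   6  70 216 216 214
  214 206 204 205 200 207 204]
 [210 210 210 210 210 221   7  30  41  90  88  90  84  18  69 222 216 226
  209 203 206 200 206 205 204]
 [210 207 210 210 210 224   6  28  41  92  89  92  83  43  50  18  29 218
  206 205 199 20
[... 2465 characters left out ...]
48  43  42  47  46  43  39  62  78 159
  139 139 138 136 137 141 226]
 [ 42  59  48  57  68  75  75  58  63  49  43  45  45  44  46  48  68 147
  104 141 139 138 137 165 226]
 [ 45  59  59  61  74  71  71  57  76  58  52  49  48  59  76  73  39  41
  129 133 146 138 139  93 225]
 [ 24  58  60  58  57  57  57  57  64  43  78  75  67  74  72  69  89 119
   48  52 140 139 139  80 225]
 [  3  61  59  58  56  59  59  52  42  62  73  72  72  80  69  64 149 144
  148  52  36 143 132  91 223]
 [ 36  58  59  59  59  58  58  58  47  75  71  71  72  78  69  85 141 138
  141 146 118 141 121 118 219]
 [155  33  63  59  59  60  60  37  63  72  72  71  74  45  74 145 138 137
  137 139 144 137  30 216 216]]
```

```bash
python3 - <<'E'
from h import *
c=cam(cams.grab_frame('scene'))
for zn in (199,202,205,208,211):
    print(zn,[np.round(proj(c,p),1) for p in ([634.4,-48.9,zn],[590,-32,zn+57],[657,-30,zn+57],[634.4,-48.9,zn+36])])
print([np.round(proj(c,p),1) for p in ([634.4,-48.9,181],[623.6,-32,176],[634.4+24,-32-55+5,181])])
E
```

```text
199 [array([281.4, 215.2]), array([271.3, 189.3]), array([293., 196.]), array([281.6, 203.5])]
202 [array([281.4, 214.2]), array([271.3, 188.3]), array([293.1, 194.9]), array([281.7, 202.5])]
205 [array([281.4, 213.3]), array([271.3, 187.3]), array([293.1, 193.9]), array([281.7, 201.5])]
208 [array([281.5, 212.3]), array([271.3, 186.3]), array([293.1, 192.9]), array([281.7, 200.5])]
211 [array([281.5, 211.3]), array([271.3, 185.3]), array([293.2, 191.9]), array([281.7, 199.5])]
[array([281.3, 220.9]), array([281.3, 218.6]), array([282. , 229.2])]
```

The scene silhouette puts the nut's bottom at about 199 mm, so it has reached the collar. Next I grip harder and tighten in steps.

Emit:
carry_out:
  plan:
    - [0,0,0,0,0,0,0.05]
    - [0,0,0,0,0,0,0.05]
    - [0,0,0,0,0,0,0.05]
    - [0,0,0.1,0,0,0.25,0.05]
    - [0,0,0.2,0,0,0.5,0.05]
    - [0,0,0.3,0,0,0.75,0.05]
    - [0,0,0.4,0,0,1,0.05]
    - [0,0,0.4,0,0,1,0.05]
  force: 25

```text
time: 19.55
eef_pos: [623.0, -31.7, 221.5]
tool_rot: [[0.936, -0.353, -0.001], [-0.353, -0.936, -0.0], [-0.001, 0.0, -1.0]]
force: [-2.2, -0.6, 1.8]
grip_width: 0.127
grasp_force: 25.0
```

```bash
cat > m.py <<'E'
from h import *
s=sensors.state(); print(s['eef_pos'],s['tool_rot'][:,1],s['joints'][5],s['force'],s['wrist_torque'],s['grip_width'],s['grasp_force'])
E
python3 m.py
```

```text
[623.03776921 -31.70975748 221.50695497] [-3.52645833e-01 -9.35756834e-01  2.54867390e-04] 1.8058346894363884 [-2.24457973 -0.58561032  1.79388478] [-0.03399683  0.61478295 -0.0069207 ] 0.12706332597990075 25.001537203788757
```

Emit:
carry_out:
  plan:
    - [0,0,0.1,0,0,0.25,0.05]
    - [0,0,0.2,0,0,0.5,0.05]
    - [0,0,0.3,0,0,0.75,0.05]
    - [0,0,0.4,0,0,1,0.05]
    - [0,0,0.5,0,0,1.25,0.05]
    - [0,0,0.5,0,0,1.25,0.05]

```text
time: 20.05
eef_pos: [623.2, -31.6, 220.5]
tool_rot: [[0.655, -0.756, -0.0], [-0.756, -0.655, -0.0], [-0.0, 0.0, -1.0]]
force: [-3.3, -0.0, 3.7]
grip_width: 0.129
grasp_force: 25.1
```

```bash
python3 m.py
```

```text
[623.15460038 -31.6482812  220.4856159 ] [-7.55822961e-01 -6.54776002e-01  1.96810872e-04] 2.302484234713084 [-3.25338481 -0.04441363  3.67346389] [0.09753474 0.66322379 0.22771294] 0.12893524967028736 25.084792971611023
```

Emit:
carry_out:
  plan:
    - [0,0,0,0,0,0,0.2]
    - [0,0,0,0,0,0,0.2]
    - [0,0,0,0,0,0,0.2]
    - [0,0,0,0,0,0,0.2]

```text
time: 20.38
eef_pos: [623.3, -31.6, 220.0]
tool_rot: [[0.657, -0.754, -0.0], [-0.754, -0.657, 0.0], [-0.0, -0.0, -1.0]]
force: [-0.3, 0.1, 0.4]
grip_width: 0.198
grasp_force: 0.0
```

```bash
python3 m.py
```

```text
[623.33233007 -31.63244234 220.01348057] [-7.54091534e-01 -6.56769332e-01 -4.84317433e-05] 2.299689937142695 [-0.30155985  0.1098278   0.43205208] [0.0357566  0.11190034 0.04373269] 0.1976985878056953 0.0
```

Emit:
carry_out:
  plan:
    - [0,0,0,0,0,0,0.05]
    - [0,0,0,0,0,0,0.05]
    - [0,0,0,0,0,0,0.05]
    - [0,0,0,0,0,0,0.05]
    - [0,0,0.05,0,0,0.1,0.05]
    - [0,0,0.1,0,0,0.25,0.05]
    - [0,0,0.15,0,0,0.4,0.05]
    - [0,0,0.15,0,0,0.4,0.05]

```text
time: 21.05
eef_pos: [623.2, -31.8, 219.9]
tool_rot: [[0.534, -0.846, -0.0], [-0.846, -0.534, -0.0], [0.0, 0.0, -1.0]]
force: [-0.6, -1.0, 1.3]
grip_width: 0.129
grasp_force: 25.6
```

```bash
python3 m.py
```

```text
[623.20760422 -31.78220361 219.88654049] [-8.45616547e-01 -5.33790738e-01  3.21195074e-04] 2.4532730978120365 [-0.5898814  -1.00955663  1.34878958] [-0.19071446  0.36828353  0.4134387 ] 0.12947745777058214 25.58726191520691
```

Torque is 0.41 N m, so it's snug. I release, rise straight up and check numerically.

Emit:
carry_out:
  plan:
    - [0,0,0,0,0,0,0.3]
    - [0,0,0,0,0,0,0.3]
    - [0,0,0,0,0,0,0.3]
    - [0,0,0,0,0,0,0.3]
    - [0,0,0,0,0,-15,0.3]
    - [0,0,0,0,0,-40,0.3]
    - [0,0,0,0,0,-75,0.3]
    - [0,0,0,0,0,-105,0.3]
    - [0,0,0,0,0,-105,0.3]
    - [0,0,0,0,0,-105,0.3]

```text
time: 21.88
eef_pos: [623.8, -31.7, 326.2]
tool_rot: [[0.535, -0.845, 0.003], [-0.845, -0.535, -0.0], [0.002, -0.002, -1.0]]
force: [-0.4, -0.1, -1.3]
grip_width: 0.302
grasp_force: 0.0
```

```bash
python3 - <<'E'
from h import *
s=sensors.state(); R=s['tool_rot']; print(s['eef_pos'],s['force'])
f=grab('scene'); c=cam(f); im=f['color'].mean(2).astype(int)
a=np.array([623.6,-32,0])
for zn in (194,197,200): print(zn,[np.round(proj(c,a+p),1).tolist() for p in (np.array([10.8,-16.9,zn]),R[:,0]*34+[0,0,zn+57],-R[:,0]*34+[0,0,zn+57])])
print(188,268); print('\n'.join(' '.join('%3d'%x for x in r) for r in im[184:222,268:298]))
# wrist: wing blob in hub-top region
f=grab('wrist','w7.png'); c=cam(f)
print([np.round(proj(c,p),1).tolist() for p in (a+[0,0,197+58],a+[0,0,197+36],a+[0,0,180])])
E
```

```text
[623.84012057 -31.68089003 326.24607579] [-0.39961273 -0.08572619 -1.26256537]
194 [[281.4, 216.8], [281.7, 200.7], [282.0, 188.4]]
197 [[281.4, 215.8], [281.7, 199.7], [282.0, 187.4]]
200 [[281.4, 214.9], [281.7, 198.7], [282.0, 186.5]]
188 268
208 208 207 207 206 207 208 208 207 206 207 208 209 209 209 211 212 214 213 212 210 209 207 207 213 218 220 219 215 212
207 206 205 207 208 208 208 207 206 207 210 209 208 209 211 212 213 212 211 209 208 207 210 215 221 222 218 213 211 210
206 206 207 207 208 208 207 206 208 208 208 208 210 211 213 213 211 210 208 209 208 212 218 221 221 217 213 210 210 210
206 207 207 208 207 206 207 208 208 207 209 214 216 218 214 211 209 208 209 212 216 221 221 219 215 211 210 209 206 203
207 207 207 207 206 207 208 208 208 211 216 214 219 216 211 211 211 211 213 218 221 220 218 213 210 210 210 205 202 201
207 207 206 206 207 207 207 208 211 215 221 116  93  94  98 181 221 217 220 221 219 215 211 209 210 209 204 202 203 206
205 206 206 207 206 206 208 211 212 218 222  69  73  76  74 109 230 223 220 217 213 211 210 210 206 203 201 203 207 211
205 206 207 20
[... 3054 characters left out ...]
 64  34  36  92 144 146 133 125  84  63  36  30  37
137 138 140 139 140  50  30  39  41  41  41  42  43  43  42  44  44  41  37  36  84  51  47  46  52  55  62  63  68 119
133 128 130  93  77  53  29  40  41  44  41  41  44  42  43  43  44  41  37  37  94 114 145 143 142 142 142 143 141 138
 72  34  39  32  37  59  35  37  39  43  42  42  43  41  41  44  41  38  33  38 117 106 144 137 131 136 136 134 134 134
 56  62  97  57  62  72  63  37  46  41  41  42  43  40  41  40  37  34  44  63  89 126 139 127  99 140 135 129 136 134
144 144 143  78  67  70  69  54  72  46  40  40  41  41  40  59  38  63 102 145  56  45  36  50 124 139 128 101 132 136
[[280.7, 213.3], [280.6, 205.5], [280.3, 190.6]]
```

```bash
python3 -c "
from bench import arm
print(arm.job_done())"
```

```text
the job is handed in; nothing more can be done
None
```

I put the plate over the stud, flat on the soft ring, screwed the wing nut down until snug (0.41 N m, a little over the 0.1–0.3 N m given as snug), let go of everything and handed the job in; no verdict came back.

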